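Walk a satellite model round to face the lamp bar

TASK

Using only pushes with the fingertips, at one corner and then another as needed, walk the heavy satellite model round on the bench until its solar-cell side is roughly parallel to the bar of the lamp stand while still clear of it, and only then ease it up so that side lies flat along the bar, with neither end sticking out past the bar. Do not grip, lift or tip the model, never let it touch the bar while it is still well askew, leave the other things where they are, and finish with the hand clear.

Things in the scene. Friction and masses are not known exactly. Their poses are not given: they have to be found in the camera images.
- model: Satellite model: loose aluminium block, 140 mm (x) by 90 (y) by 50 high, flat upright sides, fittings to 6 mm above; 0.75-0.95 kg, takes about 8 N to push. Origin: centre of the underside. The long +y side is white with dark solar cells; the row of 6 small black clips on top runs along that side's edge. Other sides bare. Starts turned 45 to 80 degrees anticlockwise (from above) from its final heading, clear of the bar.
- cell_end_a (a point): Bottom corner of the model at the +x end of its solar-cell side: (70, 45, 0) mm in the model's frame.
- cell_end_b (a point): Bottom corner of the model at the -x end of its solar-cell side: (-70, 45, 0) mm in the model's frame.
- lamp_stand: Fixed lamp stand. In front of it a straight aluminium bar, 200 mm long (x), 20 thick, 30 high, fixed to the bench. Origin: on the bench, at mid-length of the bar, in the plane of its working face. That face looks along -y, away from the lamp; the bar lies at y = 0 to 20 mm. The black lamp stands behind on a post: head 181 to 249 mm up, y = 104 to 200 mm.
- tape_roll: Loose roll of amber tape lying flat, 70 mm across, 20 mm high; origin at the centre of its underside. Leave alone.
- driver: Loose screwdriver lying on the bench; origin under its length, x along it. Leave alone.
- screw_jar: Loose small clear jar with a white cap, 44 mm across, 60 mm high, beside the lamp stand; origin at the centre of its underside. Leave alone.
- standoff: Loose brass standoff post, 14 mm across, 55 mm high, standing a little beyond the bar's +x end; origin at the centre of its underside. Leave alone.
- connector: Loose black connector, 45 x 31 x 16 mm, beside the lamp stand; origin at its underside. Leave alone.
- sensor_puck: Loose dark steel sensor puck, 50 mm across, 25 mm high; origin at the centre of its underside. Leave alone.
Not all that is in view belongs to the job. There is more than one size of the model; the one meant has the size given above.

How it is judged:
By the outcome, as a careful person would: the job done as asked, in the order asked, and still so for the second after the job is handed in, with the robot touching nothing.
It also fails if it takes over 72 s, if anything falls off the work surface, if the arm or the gripper's body presses on something with over 40 N, if the wrist force passes 120 N, or if a joint passes its speed limit or range.

ROBOT

A 6-joint arm with a two-finger parallel gripper is mounted at the origin on the work surface. World frame = base frame: x ahead of the robot, y to its left, z up, the work surface at z = 0. Lengths are in m, angles in rad, forces in N, time in s.
With the tool pointing down it reaches from about 0.25 to 0.775 m from the base axis. Payload 4 kg.
Tool frame: the origin (TCP) lies midway between the tips of the shut fingers; the grasp point (between the pads) lies grip_point_offset behind it (grip_point_offset is the distance from the TCP to the grasp point, in m); z points along the fingers, y is the line along which they close (so a half turn about z gives the same grasp; the last joint's range is limited). The gripper opens to 94 mm and grips with 3 to 60 N. Pads are 16 mm wide; open, the fingers measure 119 mm over their backs; the gripper's body (75 mm by 177 mm) begins 78 mm behind the grasp point.
Start: joints at [-1.232, 0.087, 1.371, -0, 1.684, -0.103], TCP at [0.235, -0.497, 0.206] pointing down, gripper open.
Joint ranges: [-3.1, 3.1], [-0.76, 2.03], [0.27, 2.55], [-1.08, 4.22], [0.17, 2.65], [-2.57, 2.57]. Speed limits (rad/s): [2.79, 2.79, 3.14, 3.14, 3.14, 3.14].

INTERFACE

Orientations are given as [roll, pitch, yaw] about the fixed x, y, z axes, in that order (R = Rz(yaw) Ry(pitch) Rx(roll)).
In Python, from bench import * gives the robot as it stands. The module is installed in compiled form; this text tells all that it offers.
- The arm moves only by the tool apply_moves, never from a script. Its argument "commands" is a list of rows, each a list of 7 numbers: the turn, a rotation vector about the world's x, y, z in rad, then the shift along the world's x, y, z in m, then the opening in per cent of the stroke, from 0 (shut) to 100 (fully open). In form: [[ax, ay, az, x, y, z, jaw], ...]. A call has exactly 5 rows; each row is the pose to reach, as a shift and turn from the pose commanded when the call began; what a row does not reach only later rows make up. A row lasts 1/10 s, in which the tool goes at most 50 mm and 8.59 degrees, less where a joint would pass 70% of its speed; a pose out of reach is approached as far as the arm can. A call with a gripper value outside its range is refused whole. The fingers move at their own pace and stop on an object; the grip force is fixed at half the most. Time passes only in rows, so rows that repeat a pose let the fingers close, or fill a call up. It gives the time, the measured TCP pose, the force, the opening and the grip force at its end, in the units of the state.
- get_obs(): the state, without advancing time (a new reading comes with each control period).
- snapshot(name): name is "side" or "top" or "wrist"; returns a dict with "pixels" (420x560x3 uint8, red, green, blue), "vertical_fov" (degrees; the focal length in pixels is half the picture's height over the tangent of half this angle, whatever the lens; pixels are square), "cx", "cy" (the principal point, pixels), "rvec" (rotation vector, rad) and "tvec" (3), from world to camera coordinates, as OpenCV has them. Camera axes: x right, y down, z forward; pixel columns grow to the right and rows downward; lengths in m; the calibration is good to about 2 mm. A picture is of the moment at which its call begins. There is no depth.
- close_job(): hands the job in; it is judged then, once.
Trained networks look in the newest picture that a camera, given by its name, has taken for a name from the list of things; names that differ only in an ending like _2 or _b are one class to them, and where a whole thing is asked for, a point or a joint stands for the part that bears it (a point fixed in the world has none). Each returns a list of dicts, best first, with "score" (0 to 1); they miss things now and then, are a little off and sometimes report something else, mostly with a low value. They report only what shows in the picture. A call takes as long as a camera call. They do not tell look-alikes from the thing itself.
- masks_of(camera, query): "mask" (420x560 bool, what is visible of it) and "extent" ([left, top, right, bottom] in pixels, round what is visible of it).
- place_of(camera, query): "pixel" ([column, row] in pixels: a listed point, or the origin of a listed thing).
The state is a dict: "time": time; "joint_positions": joint angles; "qvel": joint speeds; "joint_torque": joint torques, N m; "tool_pos": TCP position; "ee_rot": TCP orientation; "wrist_force": force on the tool from outside, world axes, zero at the start; "wrist_torque": the same for the moment, N m; "width": finger opening in m; "finger_force": force on a finger pad.
Only numpy, scipy, OpenCV 4.12 (cv2) and the standard library are available. Lean on these libraries where they do the work, as an engineer would, in place of code of your own. Each camera call takes 0.05 s, during which the arm holds its last target. There are 200 camera calls.

## Working session

There is one attempt and no reset: what is moved stays moved. The work goes in short steps, Python scripts to look and compute and a tool call to move; the robot and the scene stay as the last step left them, time stands still between calls to the robot, and variables do not carry over. Pictures are saved under pics/ and viewed, at most 10 in all, crops included, and the job is handed in when it is done.

Besides the shell and the picture viewer there is one more tool, called after "Emit:" as a command line: name --pt "numbers of a row" for each row, then --argument value for the rest. apply_moves: Moves the arm, as the interface text tells. Its arguments: {"type":"object","properties":{"commands":{"type":"array"}},"required":["commands"]}

```bash
mkdir -p pics; cat > h.py <<'E'
import numpy as np, cv2
from bench import *
def cam(s):
    f=210/np.tan(np.radians(s["vertical_fov"])/2)
    K=np.array([[f,0,s["cx"]],[0,f,s["cy"]],[0,0,1]])
    R=cv2.Rodrigues(np.array(s["rvec"],float))[0]
    return K,R,np.array(s["tvec"],float).ravel()
def w2p(s,P):
    K,R,t=cam(s); q=(K@(R@np.atleast_2d(P).T+t[:,None])).T
    return q[:,:2]/q[:,2:]
def p2w(s,p,z=0.):
    K,R,t=cam(s); d=R.T@np.linalg.inv(K)@np.array([p[0],p[1],1.]); c=-R.T@t
    return c+d*(z-c[2])/d[2]
def save(s,n): cv2.imwrite("pics/"+n+".png",np.ascontiguousarray(s["pixels"][:,:,::-1]))
E
python3 - <<'E'
from h import *
ims=[]
for c in("top","side"):
    s=snapshot(c); ims.append(s["pixels"]); save(s,c+"0")
    for q in("model","cell_end_a","cell_end_b","lamp_stand","tape_roll","driver","screw_jar","standoff","connector","sensor_puck"):
        r=place_of(c,q)
        print(c,q,[(np.round(d["pixel"]).tolist(),round(d["score"],2),np.round(p2w(s,d["pixel"]),3)[:2].tolist()) for d in r[:3]])
    K,R,t=cam(s); print(K[0,0],-R.T@t)
print({k:np.round(v,3).tolist() for k,v in get_obs().items()})
E
```

```text
top model [([131.0, 320.0], 0.91, [0.259, 0.406]), ([282.0, 210.0], 0.74, [0.542, 0.015])]
top cell_end_a [([129.0, 277.0], 0.97, [0.368, 0.416]), ([302.0, 238.0], 0.67, [0.465, -0.039]), ([250.0, 213.0], 0.56, [0.533, 0.099])]
top cell_end_b [([129.0, 277.0], 0.97, [0.368, 0.416]), ([302.0, 238.0], 0.67, [0.465, -0.039]), ([250.0, 213.0], 0.56, [0.533, 0.099])]
top lamp_stand [([234.0, 222.0], 0.63, [0.509, 0.142])]
top tape_roll [([386.0, 248.0], 0.87, [0.436, -0.26])]
top driver [([410.0, 182.0], 0.58, [0.612, -0.334])]
top screw_jar [([198.0, 167.0], 0.72, [0.663, 0.241])]
top standoff [([230.0, 167.0], 0.61, [0.661, 0.154])]
top connector [([201.0, 274.0], 0.66, [0.374, 0.229])]
top sensor_puck [([316.0, 134.0], 0.69, [0.751, -0.084])]
429.010456616821 [0.33753064 0.05251719 1.13082732]
side model [([268.0, 215.0], 0.95, [0.544, 0.025]), ([278.0, 378.0], 0.94, [0.266, 0.4])]
side cell_end_a [([232.0, 358.0], 0.89, [0.371, 0.416]), ([297.0, 213.0], 0.69, [0.48, -0.028]), ([259.0, 233.0], 0.68, [0.527, 0.097])]
side cell_end_b [([232.0, 358.0], 0.89, [0.371, 0.416]), ([297.0, 213.
[... 310 characters left out ...]
48.0, 178.0], 0.63, [0.426, -0.248]), ([255.0, 236.0], 0.55, [0.531, 0.11]), ([239.0, 173.0], 0.38, [0.733, -0.084])]
side connector [([345.0, 173.0], 0.55, [0.443, -0.266]), ([280.0, 295.0], 0.48, [0.371, 0.233])]
side sensor_puck [([237.0, 169.0], 0.54, [0.749, -0.096])]
391.35596798670724 [0.07949551 0.66749523 0.79561485]
{'time': 1.1, 'joint_positions': [-1.232, 0.087, 1.371, 0.0, 1.684, -0.103], 'qvel': [-0.001, -0.001, -0.002, -0.0, 0.0, 0.0], 'joint_torque': [0.001, -34.005, -30.261, 0.072, 0.024, -0.0], 'tool_pos': [0.235, -0.497, 0.205], 'ee_rot': [3.141, 0.0, 0.442], 'wrist_force': [-0.272, -0.496, 0.567], 'wrist_torque': [0.047, 0.021, -0.01], 'finger_force': 0.0, 'width': 0.094}
```

View pics/top0.png

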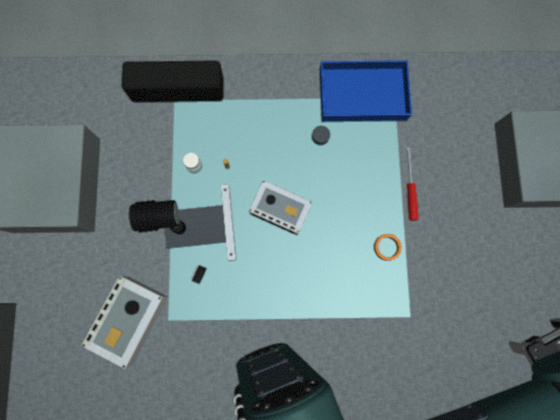

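View pics/side0.png

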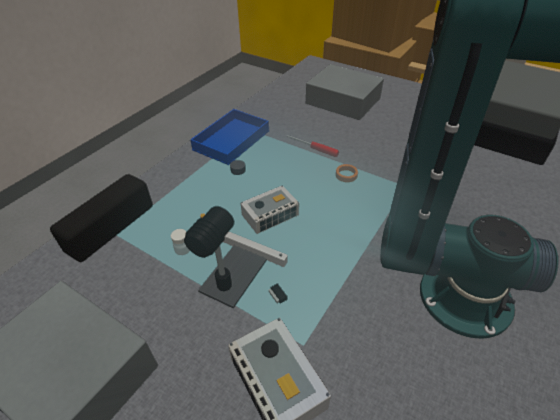

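The top view shows two candidates: the block at (282,210) on the mat and a look-alike at (122,320) off the mat. The look-alike appears larger. I'll check the sizes, look at a close crop, and fit the poses.

```bash
cat >> h.py <<'E'
from scipy.optimize import minimize
def hullmask(s,P):
    m=np.zeros((420*4,560*4),np.uint8)
    h=cv2.convexHull((w2p(s,P)*4+1.5).round().astype(np.int32)); cv2.fillConvexPoly(m,h,1)
    return cv2.resize(m*255,(560,420),interpolation=cv2.INTER_AREA)/255.
def box(p,x0,x1,y0,y1,h):
    c,s=np.cos(p[2]),np.sin(p[2])
    return np.array([[p[0]+c*x-s*y,p[1]+s*x+c*y,z] for x in(x0,x1) for y in(y0,y1) for z in(0,h)])
def fitbox(views,p0,dims):
    # views: list of (snapshot, mask)
    def cost(p):
        e=0
        for s,m in views:
            h=hullmask(s,box(p,*dims)); e+=np.abs(h-m).sum()/m.sum()
        return e
    r=minimize(cost,p0,method="Nelder-Mead",options=dict(initial_simplex=np.array([p0,np.add(p0,[.01,0,0]),np.add(p0,[0,.01,0]),np.add(p0,[0,0,.15])]),xatol=1e-4,fatol=1e-4))
    return r.x,r.fun
MD=(-.07,.07,-.045,.045,.05)
def model(p0,cams=("top","side")):
    v=[];out=[]
    for c in cams:
        s=snapshot(c)
        ms=[d for d in masks_of(c,"model")]
        if not ms: continue
        px=w2p(s,[p0[0],p0[1],.025])[0]
        d=min(ms,key=lambda d:np.hypot((d["extent"][0]+d["extent"][2])/2-px[0],(d["extent"][1]+d["extent"][3])/2-px[1]))
        v.append((s,d["mask"].astype(float))); out.append(fitbox(v[-1:],p0,MD))
    j=fitbox(v,p0,MD)
    for o in out+[j]: print("model",np.round(o[0],4),round(np.degrees(o[0][2]),1),"res",round(o[1],3))
    return j[0]
E
python3 - <<'E'
from h import *
p=model([.54,.015,1.13])
s=snapshot("top")
im=s["pixels"][:,:,::-1]
# bar segmentation in the top picture: bright pixels near it
g=im.astype(int); sub=np.zeros((420,560),bool); sub[178:268,214:242]=1
bright=(g.min(2)>165)&sub
print(bright.sum(), g[222,215:242].tolist())
n,l,st,_=cv2.connectedComponentsWithStats(bright.astype(np.uint8)); k=1+st[1:,4].argmax(); m=(l==k).astype(float)
print(st[k], fitbox([(s,m)],[.51,.142,0.05],(-.1,.1,0,.02,.03)))
for e,q in((0,"m"),(1,"big")):pass
r=masks_of("top","model")
for d in r: print(d["extent"],d["score"],d["mask"].sum(), cv2.minAreaRect(np.argwhere(d["mask"]).astype(np.float32)))
c=cv2.resize(im[140:280,180:340],None,fx=4,fy=4,interpolation=cv2.INTER_CUBIC)
for P in box(p,*MD)[1::2]:
    q=(w2p(s,P)[0]-[180,140]+.5)*4; cv2.circle(c,tuple(int(v) for v in q),3,(0,0,255),-1)
cv2.imwrite("pics/crop.png",c)
E
```

```text
model [0.5412 0.0203 1.1416] 65.4 res 0.026
model [0.5414 0.0192 1.1257] 64.5 res 0.045
model [0.5414 0.0204 1.1306] 64.8 res 0.073
517 [[90, 83, 76], [88, 80, 73], [86, 79, 73], [87, 79, 74], [86, 80, 74], [90, 85, 76], [85, 80, 72], [87, 82, 76], [111, 109, 102], [174, 172, 162], [205, 199, 188], [213, 208, 195], [217, 210, 198], [217, 210, 199], [215, 210, 198], [211, 205, 192], [191, 188, 178], [171, 167, 151], [182, 182, 145], [193, 191, 145], [199, 197, 152], [199, 195, 150], [197, 193, 149], [197, 196, 149], [198, 194, 149], [199, 199, 152], [197, 192, 147]]
[221 185  14  75 517] (array([0.5079169 , 0.14698049, 0.08846649]), np.float64(0.28770811999848295))
[81.3, 277.9, 168.8, 367.9] 0.96 4462 ((321.1725769042969, 124.14768981933594), (54.499732971191406, 84.28054809570312), 62.35402297973633)
[250.9, 181.3, 311.8, 237.3] 0.95 2038 ((207.24266052246094, 279.24713134765625), (55.586299896240234, 37.94339370727539), 66.29735565185547)
[372.8, 235.1, 400.4, 259.6] 0.63 358 ((247.0, 386.5), (27.0, 26.0), 90.0)
```

View pics/crop.png

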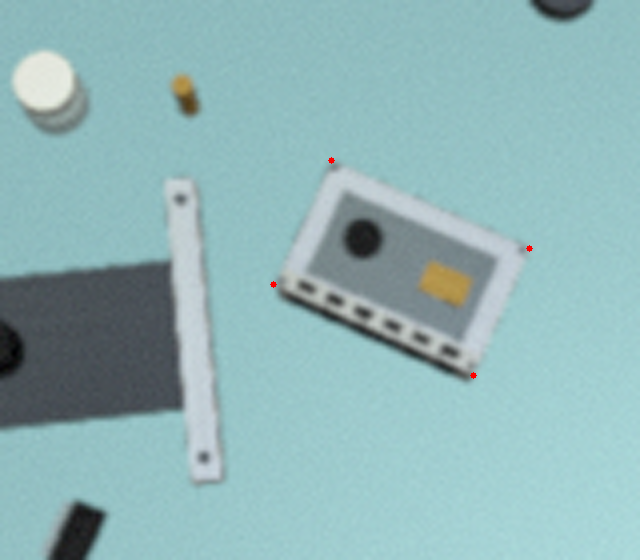

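The crop at (282,210) confirms the right model. It fits 140x90, with clips on its lower-left edge running from corner a at about (250,211) to corner b at about (298,234). The look-alike at (122,320) is about 1.5 times larger. The bar runs from (225,186) to (232,259), with its working face on the right and the standoff beyond its top end.

```bash
python3 - <<'E'
from h import *
s=snapshot("top")
c=lambda u,v:(180+u/4-.5,140+v/4-.5)
for n,u,v in(("TL",165,180),("TR",196,179),("BR",223,479),("BL",192,482)):
    print(n,p2w(s,c(u,v),.03))
# subpixel edge of top face right side: gradient from grey bar to mat along rows
g=s["pixels"].astype(float); 
hue=g[:,:,0]-g[:,:,2]  # r-b : bar grey vs mat bluish
pts=[]
for r in range(190,256,3):
    row=cv2.GaussianBlur(g[r:r+1,:,0],(3,1),0)[0]; cc=226+(r-186)*7/73
    w=hue[r-1:r+2,int(cc):int(cc)+12].mean(0); th=(w[0:3].mean()+w[-3:].mean())/2
    i=np.where(w<th)[0][0]; pts.append(p2w(s,(int(cc)+i-1+(w[i-1]-th)/(w[i-1]-w[i]),r),0.015)[:2])
pts=np.array(pts); k=np.polyfit(pts[:,0],pts[:,1],1); print("edge",np.degrees(np.arctan(k[0])),np.polyval(k,.51), (pts[:,1]-np.polyval(k,pts[:,0])).std())
E
```

```text
TL [0.60528805 0.17471335 0.03      ]
TR [0.60569169 0.1542959  0.03      ]
BR [0.408694   0.13643185 0.03      ]
BL [0.40705548 0.15621346 0.03      ]
edge 5.37407720420007 0.1447159788990729 0.0002785470021764446
```

Emit:
apply_moves --pt "0 0 0.14 0.04 0.04 0 0" --pt "0 0 0.28 0.08 0.07 0 0" --pt "0 0 0.42 0.12 0.1 0 0" --pt "0 0 0.56 0.16 0.13 0 0" --pt "0 0 0.7 0.2 0.16 0 0"

```text
time: 1.95
tool_pos: [0.4313, -0.3398, 0.2058]
ee_rot: [3.141, 0.0, 1.147]
wrist_force: [0.8, -1.1, -0.8]
width: 0.0576
finger_force: 0.0
```

Emit:
apply_moves --pt "0 0 0.14 0.03 0.04 0 0" --pt "0 0 0.28 0.06 0.08 0 0" --pt "0 0 0.42 0.09 0.12 0 0" --pt "0 0 0.56 0.12 0.16 -0.02 0" --pt "0 0 0.7 0.15 0.2 -0.04 0"

```text
time: 2.45
tool_pos: [0.5772, -0.1452, 0.169]
ee_rot: [3.139, 0.002, 1.848]
wrist_force: [0.1, -0.6, -0.2]
width: 0.0174
finger_force: 0.0
```

Emit:
apply_moves --pt "0 0 0.1 0.005 0.035 -0.01 0" --pt "0 0 0.2 0.01 0.07 -0.02 0" --pt "0 0 0.3 0.01 0.08 -0.04 0" --pt "0 0 0.3 0.01 0.08 -0.06 0" --pt "0 0 0.3 0.01 0.08 -0.08 0"

```text
time: 2.95
tool_pos: [0.5858, -0.066, 0.0877]
ee_rot: [3.141, 0.0, 2.143]
wrist_force: [-0.2, -0.1, -0.6]
width: 0.0004
finger_force: 0.0
```

Emit:
apply_moves --pt "0 0 0 0 0 -0.02 0" --pt "0 0 0 0 0 -0.04 0" --pt "0 0 0 0 0 -0.055 0" --pt "0 0 0 0 0 -0.065 0" --pt "0 0 0 0 0 -0.065 0"

```text
time: 3.45
tool_pos: [0.5846, -0.0667, 0.0217]
ee_rot: [-3.139, -0.002, 2.142]
wrist_force: [-1.0, 0.4, -0.6]
width: 0.0007
finger_force: 0.0
```

Emit:
apply_moves --pt "0 0 0 -0.01 0.005 0 0" --pt "0 0 0 -0.02 0.01 0 0" --pt "0 0 0 -0.026 0.011 0 0" --pt "0 0 0 -0.032 0.012 0 0" --pt "0 0 0 -0.038 0.013 0 0"

```text
time: 3.95
tool_pos: [0.5483, -0.0539, 0.0246]
ee_rot: [3.139, 0.002, 2.142]
wrist_force: [2.8, -1.8, 1.6]
width: 0.0006
finger_force: 1.6
```

Emit:
apply_moves --pt "0 0 0 -0.006 0.001 0 0" --pt "0 0 0 -0.012 0.002 0 0" --pt "0 0 0 -0.018 0.003 0 0" --pt "0 0 0 -0.023 0.004 0 0" --pt "0 0 0 -0.023 0.004 0 0"

```text
time: 4.45
tool_pos: [0.5234, -0.0497, 0.0231]
ee_rot: [-3.14, -0.001, 2.142]
wrist_force: [1.2, -0.6, 1.2]
width: 0.0005
finger_force: 0.9
```

```bash
python3 - <<'E'
from h import *
p=model([.525,.03,.8]); o=get_obs(); t=o["tool_pos"]; R=np.array([[np.cos(p[2]),np.sin(p[2])],[-np.sin(p[2]),np.cos(p[2])]]); print("finger",t,"in model",R@(t[:2]-p[:2]))
E
```

```text
model [0.5251 0.0307 0.6992] 40.1 res 0.335
model [0.5268 0.0303 0.7069] 40.5 res 0.032
model [0.5264 0.0307 0.713 ] 40.9 res 0.374
finger [ 0.52351563 -0.04961106  0.022504  ] in model [-0.05468691 -0.05886539]
```

Emit:
apply_moves --pt "0 0 -0.04 -0.006 0.001 0 0" --pt "0 0 -0.08 -0.012 0.003 0 0" --pt "0 0 -0.12 -0.017 0.006 0 0" --pt "0 0 -0.16 -0.022 0.009 0 0" --pt "0 0 -0.2 -0.027 0.012 0 0"

```text
time: 5.15
tool_pos: [0.497, -0.038, 0.0226]
ee_rot: [-3.14, -0.0, 1.94]
wrist_force: [1.3, -2.7, -1.0]
width: 0.0002
finger_force: 1.2
```

Emit:
apply_moves --pt "0 0 -0.05 -0.005 0.003 0 0" --pt "0 0 -0.1 -0.01 0.007 0 0" --pt "0 0 -0.15 -0.014 0.011 0 0" --pt "0 0 -0.2 -0.018 0.015 0 0" --pt "0 0 -0.2 -0.018 0.015 0 0"

```text
time: 5.65
tool_pos: [0.4783, -0.0225, 0.0226]
ee_rot: [-3.139, -0.001, 1.742]
wrist_force: [-0.1, -1.1, -0.1]
width: 0.0005
finger_force: 0.3
```

```bash
python3 - <<'E'
from h import *
p=model([.52,.05,.25]); o=get_obs(); t=o["tool_pos"]; R=np.array([[np.cos(p[2]),np.sin(p[2])],[-np.sin(p[2]),np.cos(p[2])]]); print("finger",t,"in model",R@(t[:2]-p[:2]))
E
```

```text
model [0.5138 0.0552 0.2191] 12.6 res 0.719
model [0.5166 0.0435 0.2091] 12.0 res 0.041
model [0.5163 0.045  0.241 ] 13.8 res 0.782
finger [ 0.47925591 -0.02250573  0.02287835] in model [-0.05208829 -0.05673762]
```

Emit:
apply_moves --pt "0 0 -0.02 -0.002 0.003 0 0" --pt "0 0 -0.04 -0.003 0.006 0 0" --pt "0 0 -0.06 -0.005 0.009 0 0" --pt "0 0 -0.08 -0.005 0.01 0 0" --pt "0 0 -0.08 -0.005 0.01 0 0"

```text
time: 6.35
tool_pos: [0.4742, -0.0127, 0.0232]
ee_rot: [-3.141, -0.0, 1.662]
wrist_force: [-1.7, -1.9, -1.7]
width: 0.0003
finger_force: 1.0
```

Emit:
apply_moves --pt "0 0 0 0.004 -0.02 0 0" --pt "0 0 0 0.008 -0.04 0 20" --pt "0 0 0 0.015 -0.07 0 50" --pt "0 0 0 0.02 -0.1 0 75" --pt "0 0 0 0.03 -0.12 0 75"

```text
time: 6.85
tool_pos: [0.5056, -0.1338, 0.0238]
ee_rot: [3.139, -0.001, 1.661]
wrist_force: [0.3, 0.3, -0.7]
width: 0.0289
finger_force: 0.0
```

```bash
python3 - <<'E'
from h import *
p=model([.515,.05,.1]); print(get_obs()["tool_pos"],get_obs()["ee_rot"],get_obs()["width"])
s=snapshot("top"); im=s["pixels"][:,:,::-1]; c=cv2.resize(im[140:290,180:340],None,fx=4,fy=4,interpolation=cv2.INTER_CUBIC); cv2.imwrite("pics/c2.png",c)
E
```

```text
model [0.5162 0.0499 0.1141] 6.5 res 0.04
model [0.5161 0.0492 0.1187] 6.8 res 0.034
model [0.5166 0.0496 0.1166] 6.7 res 0.076
[ 0.50500565 -0.13225636  0.02345311] [ 3.14073717e+00 -1.53590958e-03  1.66089802e+00] 0.044894171461485034
```

View pics/c2.png

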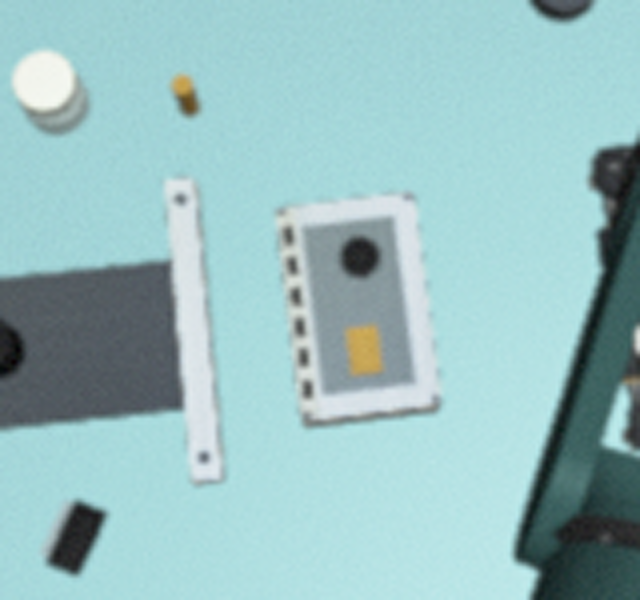

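The model is now within about 1.5° of parallel and sits 50 mm clear of the bar. Its cell side, from (250,192) to (256,245), faces the bar. I'll ease it up squarely with both fingertips.

Emit:
apply_moves --pt "0 0 0 0.027 0.01 0 75" --pt "0 0 0 0.025 0.04 0 75" --pt "0 0 0 0.023 0.07 0 75" --pt "0 0 0 0.021 0.09 0 75" --pt "0 0 0 0.019 0.105 0 75"

```text
time: 7.6
tool_pos: [0.523, -0.0251, 0.0233]
ee_rot: [-3.142, -0.001, 1.664]
wrist_force: [0.3, 0.1, -0.6]
width: 0.0706
finger_force: 0.0
```

Emit:
apply_moves --pt "0 0 0 -0.001 0.008 0 75" --pt "0 0 0 -0.0015 0.016 0 75" --pt "0 0 0 -0.002 0.024 0 75" --pt "0 0 0 -0.0025 0.03 0 75" --pt "0 0 0 -0.003 0.036 0 75"

```text
time: 8.1
tool_pos: [0.521, 0.0066, 0.0235]
ee_rot: [3.141, 0.003, 1.661]
wrist_force: [0.4, -4.9, -0.4]
width: 0.0707
finger_force: 2.5
```

```bash
python3 - <<'E'
from h import *
p=model([.514,.07,.1],("side",)); o=get_obs(); t=o["tool_pos"]; R=np.array([[np.cos(p[2]),np.sin(p[2])],[-np.sin(p[2]),np.cos(p[2])]]); print("finger",t,o["ee_rot"],o["width"],"in model",R@(t[:2]-p[:2]))
E
```

```text
model [ 1.51   -1.7804  7.2481] 415.3 res 1.0
model [ 1.51   -1.7804  7.2481] 415.3 res 1.0
finger [0.52087557 0.00775593 0.0234617 ] [3.14123693e+00 8.42833731e-04 1.66129148e+00] 0.07053201673975507 in model [0.90660697 1.83137224]
```

Emit:
apply_moves --pt "0 0 0 -0.0005 0.006 0 75" --pt "0 0 0 -0.001 0.012 0 75" --pt "0 0 0 -0.0015 0.018 0 75" --pt "0 0 0 -0.002 0.023 0 75" --pt "0 0 0 -0.0025 0.027 0 75"

```text
time: 8.7
tool_pos: [0.5185, 0.0342, 0.0235]
ee_rot: [3.141, 0.002, 1.661]
wrist_force: [0.3, -5.4, 1.2]
width: 0.0707
finger_force: 2.6
```

```bash
python3 - <<'E'
from h import *
o=get_obs(); print(o["tool_pos"],o["wrist_force"])
for c in("side","top"):
    s=snapshot(c); u=w2p(s,[.505,.1,.04])[0].astype(int); im=s["pixels"][u[1]-65:u[1]+65,u[0]-80:u[0]+80,::-1]
    cv2.imwrite(f"pics/e_{c}.png",cv2.resize(im,None,fx=4,fy=4,interpolation=cv2.INTER_CUBIC))
a,b=cv2.imread("pics/e_side.png"),cv2.imread("pics/e_top.png"); cv2.imwrite("pics/e.png",cv2.resize(np.hstack([a,b]),(800,325)))
print([ (d["extent"],d["score"]) for d in masks_of("side","model")])
E
```

```text
[0.5185245  0.0342021  0.02349994] [ 0.34230077 -5.43455483  1.16604005]
[([234.7, 203.7, 297.5, 250.2], 0.75), ([230.0, 315.4, 335.0, 420.0], 0.74)]
```

View pics/e.png

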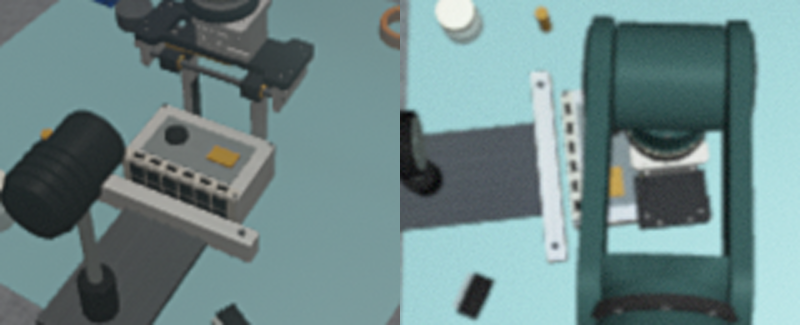

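The side and top crops show the cell side parallel to the bar with roughly a 10 mm gap, and both fingers flat on the back. I'll close it slowly and watch the force.

Emit:
apply_moves --pt "0 0 0 -0.0002 0.002 0 75" --pt "0 0 0 -0.0004 0.004 0 75" --pt "0 0 0 -0.0006 0.006 0 75" --pt "0 0 0 -0.0007 0.0075 0 75" --pt "0 0 0 -0.0008 0.009 0 75"

```text
time: 9.35
tool_pos: [0.5176, 0.0433, 0.0235]
ee_rot: [3.141, 0.001, 1.661]
wrist_force: [0.2, -4.8, 0.6]
width: 0.0706
finger_force: 2.7
```

Emit:
apply_moves --pt "0 0 0 0 0.0005 0 75" --pt "0 0 0 0 0.001 0 75" --pt "0 0 0 0 0.0015 0 75" --pt "0 0 0 0 0.002 0 75" --pt "0 0 0 0 0.002 0 75"

```text
time: 9.85
tool_pos: [0.5175, 0.0454, 0.0235]
ee_rot: [3.141, 0.001, 1.661]
wrist_force: [0.2, -5.1, 0.4]
width: 0.0708
finger_force: 2.6
```

Emit:
apply_moves --pt "0 0 0 0 0.0005 0 75" --pt "0 0 0 0 0.001 0 75" --pt "0 0 0 0 0.0015 0 75" --pt "0 0 0 0 0.002 0 75" --pt "0 0 0 0 0.002 0 75"

```text
time: 10.35
tool_pos: [0.5177, 0.0457, 0.0236]
ee_rot: [3.141, 0.005, 1.662]
wrist_force: [0.3, -9.3, -0.3]
width: 0.0707
finger_force: 4.5
```

Emit:
apply_moves --pt "0 0 0 0 0.0005 0 75" --pt "0 0 0 0 0.001 0 75" --pt "0 0 0 0 0.001 0 75" --pt "0 0 0 0 0.0015 0 75" --pt "0 0 0 0 0.0015 0 75"

```text
time: 10.85
tool_pos: [0.5177, 0.0458, 0.0236]
ee_rot: [-3.142, 0.007, 1.662]
wrist_force: [-0.1, -12.2, 0.9]
width: 0.0704
finger_force: 6.2
```

The model has reached the bar: the force is rising and the tool has stopped. I'll give it a slight firm press, then back the hand away.

Emit:
apply_moves --pt "0 0 0 0 0.001 0 75" --pt "0 0 0 0 0.002 0 75" --pt "0 0 0 0 0.003 0 75" --pt "0 0 0 0 0.003 0 75" --pt "0 0 0 0 0.003 0 75"

```text
time: 11.35
tool_pos: [0.5178, 0.0457, 0.0237]
ee_rot: [-3.141, 0.013, 1.662]
wrist_force: [-1.1, -19.1, 1.1]
width: 0.0705
finger_force: 9.8
```

Emit:
apply_moves --pt "0 0 0 0.0005 -0.006 0 75" --pt "0 0 0 0.001 -0.015 0 75" --pt "0 0 0 0.004 -0.04 0 75" --pt "0 0 0 0.008 -0.08 0 75" --pt "0 0 0 0.012 -0.12 0 75"

```text
time: 11.85
tool_pos: [0.5295, -0.067, 0.0233]
ee_rot: [3.141, -0.002, 1.664]
wrist_force: [0.6, -0.5, 0.5]
width: 0.0703
finger_force: 0.0
```

Emit:
apply_moves --pt "0 0 0 0 -0.03 0.02 75" --pt "0 0 0 0 -0.06 0.05 75" --pt "0 0 0 -0.02 -0.09 0.09 75" --pt "0 0 0 -0.04 -0.12 0.12 75" --pt "0 0 0 -0.04 -0.12 0.12 75"

```text
time: 12.35
tool_pos: [0.4908, -0.191, 0.1492]
ee_rot: [3.133, 0.005, 1.658]
wrist_force: [-0.5, -0.1, -0.9]
width: 0.0706
finger_force: 0.0
```

```bash
python3 - <<'E'
from h import *
p=model([.511,.1,.093])
s=snapshot("top"); im=s["pixels"][145:275,190:330,::-1]; a=cv2.resize(im,None,fx=4,fy=4,interpolation=cv2.INTER_CUBIC); cv2.imwrite("pics/f.png",a)
for q in("tape_roll","driver","screw_jar","standoff","connector","sensor_puck"):
    print(q,[np.round(p2w(s,d["pixel"])[:2],3).tolist() for d in place_of("top",q)[:1]])
o=get_obs(); print(o["tool_pos"],o["wrist_force"])
E
```

```text
model [0.5129 0.1029 0.1108] 6.3 res 0.056
model [0.5147 0.0899 0.1791] 10.3 res 0.25
model [0.5136 0.1025 0.0964] 5.5 res 0.328
tape_roll [[0.439, -0.263]]
driver []
screw_jar [[0.668, 0.248]]
standoff [[0.667, 0.158]]
connector [[0.372, 0.224]]
sensor_puck [[0.753, -0.082]]
[ 0.48936669 -0.1865869   0.14259646] [ 0.22374762 -0.04450399 -1.13756215]
```

View pics/f.png

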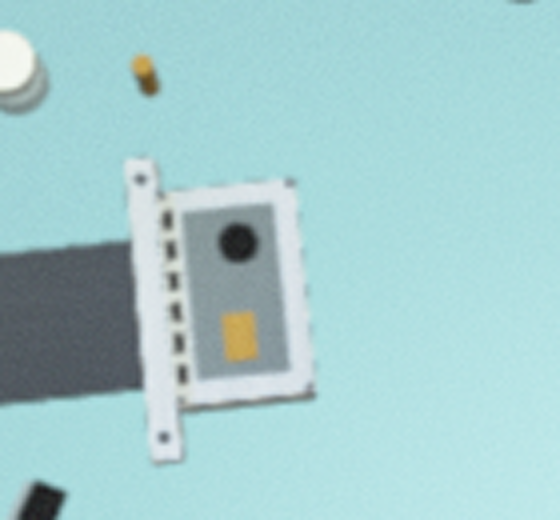

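The cell side lies flat along the bar, which runs from (225,186) to (232,259). Both ends of the model, at rows of about 193 and 245, are well inside the bar. The hand is clear, and the objects the network found are where they started. The driver wasn't detected in this last check, but the hand never went near it.

```bash
python3 -c "
from bench import *
print(close_job())"
```

```text
the job is handed in; nothing more can be done
None
```

The job is handed in: the model was turned with fingertip pushes alone, lies with its solar-cell side flat along the bar and both ends inside it, and the hand is clear; the other things were not touched, though the final check did not detect the driver.

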